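# Stand the washed shelf up to dry and line up the bottles

### The arm

A 7-joint arm with a two-finger parallel gripper is mounted at the origin on the work surface. World frame = base frame: x ahead of the robot, y to its left, z up, the work surface at z = 0. Lengths are in mm, angles in rad, forces in N, time in s.
With the tool pointing down it reaches from about 425 to 825 mm from the base axis. Payload 3.6 kg.
Tool frame: the origin (TCP) lies between the finger pads; the fingertips stand ahead of it and the grasp point (between the pads) lies 11 mm behind it (robot.tcp_to_tips is the y of the fingertips in the tool frame, in mm); y points along the fingers, z is the direction in which the jaws open and shut, and the axes are right-handed (so a half turn about y gives the same grasp; the last joint's range is limited). The gripper opens to 93 mm and grips with 3 to 60 N. Pads are 15 mm wide; open, the fingers measure 128 mm over their backs; the gripper's body (75 mm by 188 mm) begins 65 mm behind the grasp point.
Start: joints at [-1.208, 0.615, -0.013, 1.423, 0.008, 1.103, -0.04], TCP at [246.366, 601.47, 226.64] pointing down, gripper open.
Joint ranges: [-3.12, 3.12], [-0.3, 2.06], [-1.34, 1.32], [0.26, 2.42], [-1.36, 4.5], [0.01, 1.98], [-2.84, 2.84]. Speed limits (rad/s): [2.79, 2.79, 3.14, 3.14, 3.14, 3.14, 3.14].

### API

Orientations are given as a 3x3 rotation matrix whose columns are the frame's x, y, z axes.
In Python, from cell import robot, vision, workorder gives the robot as it stands.
- The arm moves only by the tool carry_out, never from a script. Its argument "moves" is a list of rows, each an object with "offset": the shift along the tool's x, y, z in cm, a list of three; "angular": the turn, a rotation vector about the tool's x, y, z in degrees, a list of three; "claw": the gripper command: -1 is shut, 1 is fully open, values between are in proportion. A call has 1 to 8 rows; each row shifts and turns the commanded pose from where the row before left it, along the tool's axes as they then stand; what a row does not reach is not made up. A row lasts 1/8 s, in which the tool goes at most 62.5 mm and 10.7 degrees, less where a joint would pass 70% of its speed; a pose out of reach is approached as far as the arm can. A call is refused whole if a number of a shift passes 6.25 or a number of a turn 10.7, either way. A call with a gripper value outside its range is refused whole. The fingers move at their own pace and stop on an object; "grip_force" is the grip in N (left out, the last holds). Time passes only in rows, so rows that do not move let the fingers close. It gives the time, the measured TCP pose, the force and the opening at its end, in the units of the state.
- robot.observe(): the state, without advancing time (a new reading comes with each control period).
- vision.capture(name): name is "scene" or "side" or "wrist"; returns a dict with "image" (384x512x3 uint8, red, green, blue), "fx", "fy", "cx", "cy" (pixels), "cam_to_world" (4x4, takes a point from camera to world coordinates). Camera axes: x right, y down, z forward; pixel columns grow to the right and rows downward; lengths in mm; the calibration is good to about 2 mm. The wrist camera is an equidistant fisheye: a pixel r from the principal point sees the ray r / f radians off the axis. A picture is of the moment at which its call begins. There is no depth.
- workorder.job_done(): hands the job in, once; it reports no verdict.
The state is a dict: "t": time; "joint_positions": joint angles; "joint_vel": joint speeds; "joint_torque": joint torques, N m; "position": TCP position; "ee_rot": TCP orientation; "wrist_force": force on the tool from outside, world axes, zero at the start; "torque": the same for the moment, N m; "finger_gap": opening from 0.0 (shut) to 1.0 (fully open).
Only numpy, scipy, OpenCV 4.12 (cv2) and the standard library are available. Lean on these libraries where they do the work, as an engineer would, in place of code of your own. Each camera call takes 0.05 s, during which the arm holds its last target. There are 200 camera calls.

### The job

The washed cabinet shelf is lying across the blue bottle tray: gently stand it on end in the steel drip tray, leaning square back against the tiled wall to dry, with its foot up against the drip tray's front rim so that it cannot slide. Set the two loose white bottles down upright in the blue tray next to the white bottle already in it, so that the three stand side by side in one neat row, almost touching. Set things down rather than dropping them, and leave everything else where it is.

Things in the scene. Friction and masses are not known exactly. Their poses are not given: they have to be found in the camera images.
- board: The washed cabinet shelf: pale lacquered wooden board, 340 x 55 x 15 mm, 0.2 kg. Origin at the centre of its underside; x along its length, y across its width, z through its thickness. It starts flat across the two long rims of the blue tray (underside 30 mm above the desk), its middle over the tray's hollow. Ends and faces are alike: either end may be the foot.
- board_end_a (a point): Centre of the board's end face at its +x end (170 mm from the middle, half way through the thickness).
- board_end_b (a point): Centre of the board's end face at its -x end.
- wall: Fixed tiled splash wall on the right of the desk, 320 mm wide, 382 mm high, 50 mm thick, with a stainless drip tray fixed at its foot. Origin on the desk in the plane of the tiled face, half way along the wall; x points into the wall (the face looks to -x), y along the wall, z up. With foot at the rim and top on the tiles, the board leans at about 66 degrees from the horizontal.
- rim (a point): Middle of the inner side of the drip tray's front rim, at the height of its floor (4 mm above the desk), 150 mm in front of the tiled face; axes as wall. The drip tray is 150 mm deep from face to rim and 200 mm wide inside; its rims are 5 mm thick, their tops 21 mm above the desk.
- tray: Blue plastic bottle tray, fixed to the desk, open on top: 300 x 72 x 30 mm outside, 5 mm walls, floor 5 mm thick (inside 290 x 62 mm, 25 mm deep). Origin on the desk under its centre; x along its length, y across. White bottle C stands near its +x end.
- bottle_a: Loose white plastic bottle with a blue band, standing on the desk: body 46 mm diameter up to 76 mm high, a shoulder, and a white cap 30 mm in diameter from 88 to 106 mm; 0.14 kg. Origin at the centre of its base, z up.
- bottle_b: The second loose white bottle, the same as bottle A.
- bottle_c: The white bottle that already stands in the blue tray, near the tray's +x end, the same as bottle A.
- amber: Amber bottle with a red band and black cap, same size as the white ones, on the desk; it stays where it is. Origin at the centre of its base.
- sticks: White and blue carton 85 x 75 x 100 mm with wooden spatulas standing in it up to 150 mm, on the left; it stays. Origin at the centre of its base.
- pump: Sanitiser pump bottle, 62 mm in diameter, 163 mm high, to the right, beyond the drip tray; it stays. Origin at the centre of its base.
- mouse: Black computer mouse 105 x 60 x 24 mm on the left; it stays. Origin at the centre of its underside.
- tape: Yellow roll of tape, 80 mm in diameter, 22 mm high, lying flat at the far side; it stays. Origin at the centre of its underside.
- pen: Orange pen, 130 mm long, 8 mm thick, lying flat at the far side; it stays. Origin at its middle, on the desk; x along it.

How it is judged (in metres and radians):
At the end, for the whole second after the job is handed in: At rest: board in the drip tray, foot within about 14 mm of the front rim, top within 10 mm of the tiles, square to the wall within 10 degrees. Bottles A, B and C upright (4.5 degrees) on the blue tray's floor in one row beside C, neighbours' gaps under 17 mm (((x of board_end_a in the frame of wall between -0.15 and -0.129 m and z of board_end_a in the frame of wall below 0.016 m and y of board_end_a in the frame of wall between -0.09 and 0.09 m and x of board_end_b in the frame of wall above -0.016 m and z of board_end_b in the frame of wall above 0.28 m) or (x of board_end_b in the frame of wall between -0.15 and -0.129 m and z of board_end_b in the frame of wall below 0.016 m and y of board_end_b in the frame of wall between -0.09 and 0.09 m and x of board_end_a in the frame of wall above -0.016 m and z of board_end_a in the frame of wall above 0.28 m)) and angle between the y axis of board and the y axis of wall, either way round below 0.17 rad and angle between each of bottle_a, bottle_b, bottle_c's own z axis and vertical below 0.08 rad and z of bottle_a in the frame of tray between 0.002 and 0.01 m and x of bottle_a in the frame of tray between -0.14 and 0.14 m and y of bottle_a in the frame of tray between -0.03 and 0.03 m and z of bottle_b in the frame of tray between 0.002 and 0.01 m and x of bottle_b in the frame of tray between -0.14 and 0.14 m and y of bottle_b in the frame of tray between -0.03 and 0.03 m and z of bottle_c in the frame of tray between 0.002 and 0.01 m and x of bottle_c in the frame of tray between -0.14 and 0.14 m and y of bottle_c in the frame of tray between -0.03 and 0.03 m and ((horizontal distance between bottle_a and bottle_c below 0.063 m and horizontal distance between bottle_a and bottle_b below 0.063 m) or (horizontal distance between bottle_b and bottle_c below 0.063 m and horizontal distance between bottle_a and bottle_b below 0.063 m)) and linear speed of each of board, bottle_a, bottle_b, bottle_c below 0.02 m/s); the robot touches nothing.
It fails at once if the board is dropped into the drip tray or let fall against the wall (faster than 0.35 m/s there) ((x of board_end_a in the frame of wall between -0.16 and 0 m and z of board_end_a in the frame of wall below 0.03 m and y of board_end_a in the frame of wall between -0.12 and 0.12 m and linear speed of board above 0.35 m/s) or (x of board_end_b in the frame of wall between -0.16 and 0 m and z of board_end_b in the frame of wall below 0.03 m and y of board_end_b in the frame of wall between -0.12 and 0.12 m and linear speed of board above 0.35 m/s)).
It fails at once if a white bottle is dropped (faster than 0.6 m/s within 30 mm of the desk) ((height (world z) of bottle_a below 0.03 m and linear speed of bottle_a above 0.6 m/s) or (height (world z) of bottle_b below 0.03 m and linear speed of bottle_b above 0.6 m/s)).
It fails at once if a white bottle is tipped over (more than 60 degrees) (angle between any of bottle_a, bottle_b, bottle_c's own z axis and vertical above 1.05 rad).
It fails at once if one of the other things is moved by more than 30 mm (distance of any of amber, sticks, pump, mouse, tape, pen from where it was at the start of the episode above 0.03 m).
It also fails if it takes over 72 s, if anything falls off the work surface, if the arm or the gripper's body presses on something with over 40 N, if the wrist force passes 120 N, or if a joint passes its speed limit or range.

## Working session

There is one attempt and no reset: what is moved stays moved. The work goes in short steps, Python scripts to look and compute and a tool call to move; the robot and the scene stay as the last step left them, time stands still between calls to the robot, and variables do not carry over. Pictures are saved under pics/ and viewed, about 8 in all and at most 12, crops included, and the job is handed in when it is done.

Besides the shell and the picture viewer there is one more tool, called after "Emit:" by a JSON object that holds its "method" and its "body". carry_out: Moves the arm, as the interface text tells. Its arguments: {"type":"object","properties":{"moves":{"type":"array","items":{"type":"object","properties":{"offset":{"type":"array","items":{"type":"number"}},"angular":{"type":"array","items":{"type":"number"}},"claw":{"type":"number"}}}},"grip_force":{"type":"number"}},"required":["moves"]}

```bash
mkdir -p pics; ls; cat > h.py <<'E'
import numpy as np, cv2
from cell import robot, vision, workorder
def cap(n,f):
    c=vision.capture(n); cv2.imwrite('pics/'+f,cv2.cvtColor(c['image'],cv2.COLOR_RGB2BGR)); np.savez('pics/'+f+'.npz',**c); return c
def ray(c,u,v):
    M=np.array(c['cam_to_world']); d=M[:3,:3]@np.array([(u-c['cx'])/c['fx'],(v-c['cy'])/c['fy'],1.]); return M[:3,3],d
def onz(c,u,v,z):
    o,d=ray(c,u,v); return o+d*(z-o[2])/d[2]
def proj(c,p):
    M=np.linalg.inv(np.array(c['cam_to_world'])); q=M[:3,:3]@np.array(p,float)+M[:3,3]; return c['cx']+c['fx']*q[0]/q[2], c['cy']+c['fy']*q[1]/q[2]
def load(f): return dict(np.load('pics/'+f+'.npz'))
E
python3 - <<'E'
from h import *
a=cap('scene','s0.png');b=cap('side','d0.png')
for c in (a,b): print(c['fx'],c['cx'],c['cy'],np.round(c['cam_to_world'],3).tolist())
o=robot.observe();print(o)
E
```

```text
pics
385.8257667041552 253.76503751010327 193.72730450123746 [[0.758, 0.362, -0.543, 1281.654], [0.653, -0.426, 0.627, -739.444], [-0.004, -0.829, -0.559, 757.79], [0.0, 0.0, 0.0, 1.0]]
428.5295379702237 256.2924941082544 194.01201386751396 [[0.698, -0.469, 0.541, -150.243], [-0.716, -0.475, 0.512, -682.682], [0.016, -0.745, -0.667, 965.616], [0.0, 0.0, 0.0, 1.0]]
{'t': 0.1, 'joint_positions': array([-1.20846444,  0.61583319, -0.01257536,  1.42473857,  0.00811691,
        1.10341754, -0.04041252]), 'joint_vel': array([-5.98389280e-04, -3.23035935e-03, -4.41301653e-04, -3.87208543e-03,
        2.28934795e-04,  2.65765276e-03,  9.43978479e-05]), 'joint_torque': array([ 8.10822585e-04, -4.60045123e+01,  2.09542997e-01, -1.66244978e+01,
       -6.13186229e-02,  1.69261289e-02,  8.73345471e-05]), 'position': array([246.16859254, 600.82370657, 225.59022084]), 'ee_rot': array([[ 9.25362786e-01, -8.25430649e-04,  3.79081829e-01],
       [-3.79082721e-01, -2.19611371e-03,  9.25360183e-01],
       [ 6.86861474e-05, -9.99997248e-01, -2.34510840e-03]]), 'wrist_force': array([ 0.64329778, -0.66293051, -0.47125113]), 'torque': array([-0.04251853, -0.02532858, -0.00722796]), 'finger_gap': 1.0046837692891095}
```

View pics/s0.png

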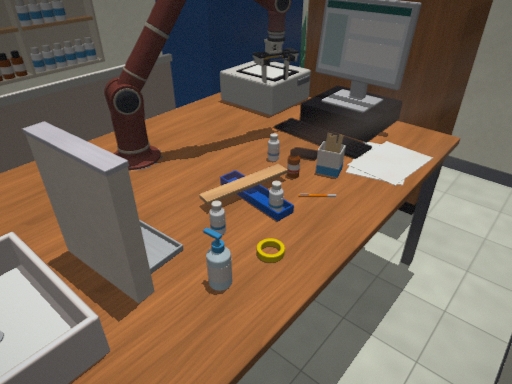

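View pics/d0.png

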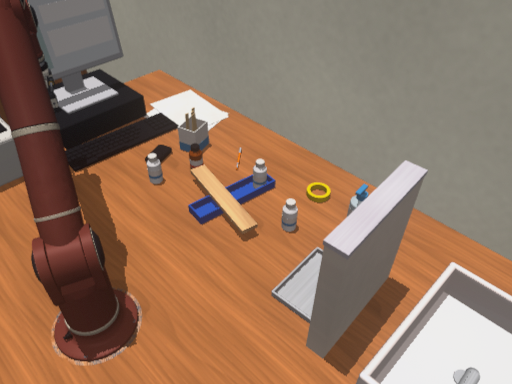

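The scene view shows the board at about (245,184) across the blue tray, with C at (276,197), loose bottles at (273,148) and (217,217), and the drip tray at (155,247). The side view shows the loose bottles at (155,168) and (290,215), C at (260,172), and the wall on the right.

```bash
python3 - <<'E'
from h import *
a=cv2.imread('pics/s0.png');b=cv2.imread('pics/d0.png')
x=cv2.resize(a[120:310,20:340],None,fx=2.5,fy=2.5,interpolation=cv2.INTER_CUBIC);cv2.imwrite('pics/s0c.png',x)
x=cv2.resize(b[130:355,140:430],None,fx=2.66,fy=2.66,interpolation=cv2.INTER_CUBIC);cv2.imwrite('pics/d0c.png',x)
# masks
for n in ('s0.png','d0.png'):
    c=load(n);h=cv2.cvtColor(cv2.cvtColor(c['image'],cv2.COLOR_RGB2BGR),cv2.COLOR_BGR2HSV)
    for nm,lo,hi in (('blue',(105,120,40),(130,255,255)),('white',(90,0,150),(140,60,255)),('board',(10,60,150),(22,150,255)),('band',(95,60,80),(115,200,220))):
        m=cv2.inRange(h,lo,hi);k,l,s,ce=cv2.connectedComponentsWithStats(m)
        print(n,nm,[(s[i].tolist(),ce[i].round(1).tolist()) for i in range(1,k) if s[i][4]>40 and s[i][4]<6000])
    for p in ((120,)): pass
for n,(u,v) in (('s0.png',(245,184)),('s0.png',(210,190)),('d0.png',(220,196)),('d0.png',(300,250)),('s0.png',(217,210)),('s0.png',(215,224)),('s0.png',(180,180))):
    c=load(n);print(n,u,v,cv2.cvtColor(c['image'][v:v+1,u:u+1],cv2.COLOR_RGB2HSV))
E
```

```text
s0.png blue [([286, 0, 17, 18, 168], [295.2, 7.3]), ([283, 35, 18, 19, 149], [291.9, 43.5]), ([290, 55, 10, 12, 45], [295.4, 61.9]), ([221, 175, 17, 7, 42], [228.9, 178.6]), ([239, 185, 54, 36, 744], [265.4, 201.9])]
s0.png white [([334, 90, 16, 8, 80], [342.7, 93.0]), ([322, 97, 45, 14, 181], [344.4, 103.5]), ([359, 96, 23, 8, 99], [370.8, 99.5]), ([24, 122, 100, 49, 1309], [76.0, 146.4]), ([141, 227, 41, 41, 689], [156.1, 247.2]), ([207, 248, 23, 15, 193], [218.8, 256.0]), ([0, 318, 92, 64, 191], [44.4, 349.6])]
s0.png board [([400, 157, 36, 29, 54], [417.7, 169.9]), ([199, 163, 88, 39, 852], [242.1, 181.9]), ([345, 168, 36, 13, 42], [360.7, 175.5]), ([60, 278, 40, 39, 68], [77.9, 295.4])]
s0.png band [([316, 164, 26, 13, 176], [327.5, 170.4]), ([243, 188, 19, 10, 81], [250.8, 191.5]), ([268, 203, 18, 11, 70], [275.3, 207.9]), ([204, 226, 20, 28, 267], [215.0, 238.4])]
d0.png blue [([230, 175, 45, 25, 295], [247.8, 189.1]), ([189, 196, 31, 22, 283], [204.4, 208.3])]
d0.png white [([79, 89, 38, 16, 145], [98.1, 95.6]), ([351, 196, 17, 13, 70], [355.4, 201.5]), ([313, 254, 7, 18, 42]
[... 338 characters left out ...]
71, 194, 85, 97, 129], [316.2, 244.3]), ([413, 208, 99, 54, 118], [462.2, 234.3]), ([355, 261, 99, 123, 185], [400.9, 322.0]), ([127, 292, 14, 15, 60], [133.7, 298.6]), ([137, 308, 6, 27, 83], [139.5, 319.5]), ([51, 311, 9, 26, 65], [53.7, 325.4]), ([51, 339, 76, 27, 343], [84.7, 356.3])]
d0.png band [([180, 142, 10, 9, 60], [184.5, 146.3]), ([230, 175, 44, 25, 295], [248.2, 188.7]), ([356, 184, 12, 17, 133], [361.6, 192.5]), ([189, 202, 30, 16, 214], [204.3, 209.0])]
s0.png 245 184 [[[ 16 120 213]]]
s0.png 210 190 [[[ 15 122 216]]]
d0.png 220 196 [[[ 16 114 237]]]
d0.png 300 250 [[[ 12 159 194]]]
s0.png 217 210 [[[30  8 98]]]
s0.png 215 224 [[[  9  17 103]]]
s0.png 180 180 [[[ 13 158 171]]]
```

View pics/s0c.png

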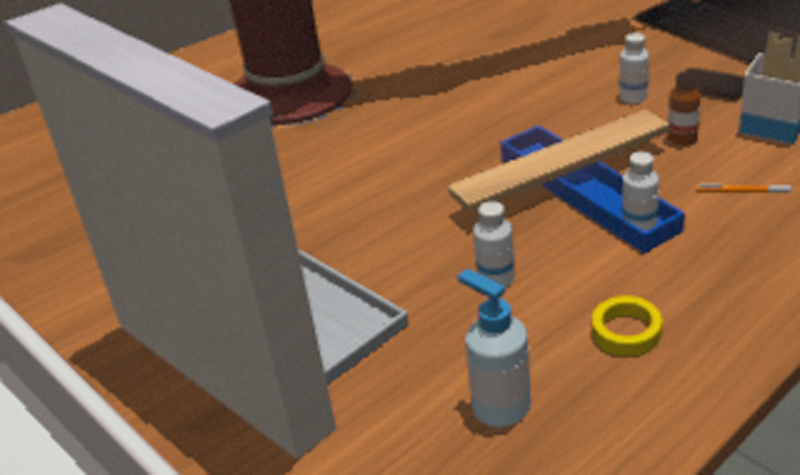

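View pics/d0c.png

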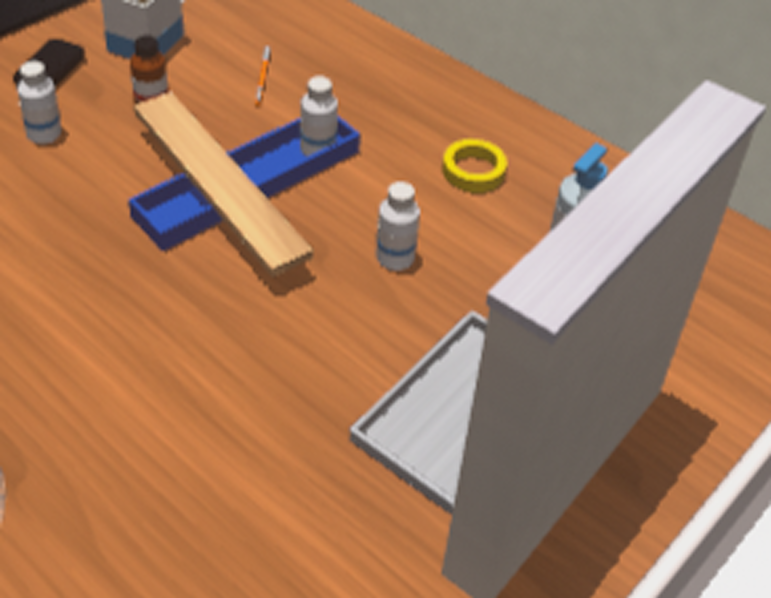

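```bash
cat > m0.py <<'E'
from h import *
a=load('s0.png');b=load('d0.png')
S=lambda x,y,z:onz(a,20+x/2.5,120+y/2.5,z)[:2].round(0)
D=lambda x,y,z:onz(b,140+x/2.66,130+y/2.66,z)[:2].round(0)
for n,s,d,z in (('A',(635,38),(33,69),106),('B',(490,208),(400,190),106),('C',(641,158),(320,84),111),('amber',(685,92),(149,43),106),('boardnear',(457,196),(291,262),45),('boardfar',(659,121),(153,101),45),
 ('tray+',(661,228),(345,126),30),('tray-',(517,138),(147,222),30),('rimfar',(407,318),(473,315),21),('rimnear',(302,252),(352,433),21),('wtopfar',(270,105),(708,82),382),('wtopnear',(60,8),(488,300),382),('pumpcap',(495,305),(588,180),120),('tape',(627,325),(476,163),22)):
    print(n,S(*s,z),D(*d,z))
for n,s,d,z in (('bn1',(450,190),(272,268),45),('bn2',(465,204),(310,252),45),('bf1',(650,113),(137,107),45),('bf2',(668,127),(170,95),45),('t1',(683,213),(358,137),30),('t2',(640,238),(337,115),30),('t3',(500,147),(163,234),30),('t4',(535,130),(130,207),30)): print(n,S(*s,z),D(*d,z))
E
python3 m0.py
```

```text
A [441. 353.] [437. 351.]
B [ 596. -117.] [ 595. -117.]
C [668.  77.] [665.  75.]
amber [604. 260.] [575. 293.]
boardnear [480. -68.] [472. -68.]
boardfar [564. 257.] [548. 260.]
tray+ [712.  65.] [702.  63.]
tray- [421. 105.] [409. 106.]
rimfar [ 589. -249.] [ 573. -248.]
rimnear [ 396. -254.] [ 367. -259.]
wtopfar [ 652. -394.] [ 643. -394.]
wtopnear [ 333. -414.] [ 314. -413.]
pumpcap [ 734. -245.] [ 743. -262.]
tape [787. -97.] [773. -96.]
bn1 [463. -64.] [451. -60.]
bn2 [501. -73.] [498. -72.]
bf1 [539. 267.] [526. 265.]
bf2 [584. 252.] [572. 254.]
t1 [714. 109.] [698.  36.]
t2 [705.  31.] [711.  85.]
t3 [419.  71.] [409.  77.]
t4 [425. 139.] [411. 139.]
```

```bash
cat >> h.py <<'E'
from scipy.spatial.transform import Rotation as Ro, Slerp
import math, json
DOWN=lambda deg: np.column_stack([np.cross([0,0,-1],zz:=[math.cos(math.radians(deg)),math.sin(math.radians(deg)),0]),[0,0,-1],zz])
def rows(P,R,p=None,r=None,n=None):
    "rows (offset cm / turn deg in tool axes) from the measured pose to P,R"
    o=robot.observe()
    if p is None: p,r=o['position'],o['ee_rot']
    P=np.array(P,float);d=np.linalg.norm(P-p);w=(Ro.from_matrix(r.T@R)).as_rotvec(degrees=True)
    n=n or max(1,math.ceil(d/60),math.ceil(np.abs(w).max()/10.4))
    q,c=np.array(p,float),r.copy();print('n',n,'dist',d.round(1))
    for i in range(1,n+1):
        off=np.round(c.T@(p+(P-p)*i/n-q)/10,2);q=q+c@off*10;a=np.round(w/n,1);c=c@Ro.from_rotvec(a,degrees=True).as_matrix()
        print(i,off.tolist(),a.tolist())
    print('end',q.round(1));return q,c
def st():
    o=robot.observe();print('t',round(o['t'],2),'p',o['position'].round(1),'F',o['wrist_force'].round(1),'gap',round(o['finger_gap'],3),'q',o['joint_positions'].round(2).tolist());print(o['ee_rot'].round(3).tolist())
    open('log.jsonl','a').write(json.dumps([o['joint_positions'].tolist(),o['position'].tolist(),o['ee_rot'].tolist()])+'\n');return o
E
python3 - <<'E'
from h import *
st();q,c=rows([512,92,150],DOWN(-12.7))
E
```

```text
t 0.1 p [246.2 600.8 225.6] F [ 0.6 -0.7 -0.5] gap 1.005 q [-1.21, 0.62, -0.01, 1.42, 0.01, 1.1, -0.04]
[[0.925, -0.001, 0.379], [-0.379, -0.002, 0.925], [0.0, -1.0, -0.002]]
n 10 dist 579.0
1 [4.39, 0.76, -3.7] [0.0, 8.0, 0.0]
2 [4.86, 0.77, -3.05] [0.0, 8.0, 0.0]
3 [5.24, 0.76, -2.35] [0.0, 8.0, 0.0]
4 [5.51, 0.77, -1.59] [0.0, 8.0, 0.0]
5 [5.68, 0.76, -0.81] [0.0, 8.0, 0.0]
6 [5.74, 0.77, -0.01] [0.0, 8.0, 0.0]
7 [5.69, 0.76, 0.78] [0.0, 8.0, 0.0]
8 [5.52, 0.77, 1.57] [0.0, 8.0, 0.0]
9 [5.25, 0.76, 2.32] [0.0, 8.0, 0.0]
10 [4.87, 0.77, 3.04] [0.0, 8.0, 0.0]
end [512.  92. 150.]
```

Emit:
{"method": "carry_out", "body": {"moves": [{"offset": [4.4,0.75,-3.7],"angular": [0,8,0],"claw": 1},{"offset": [4.85,0.75,-3.05],"angular": [0,8,0],"claw": 1},{"offset": [5.25,0.75,-2.35],"angular": [0,8,0],"claw": 1},{"offset": [5.5,0.75,-1.6],"angular": [0,8,0],"claw": 1},{"offset": [5.7,0.75,-0.8],"angular": [0,8,0],"claw": 1},{"offset": [5.75,0.75,0],"angular": [0,8,0],"claw": 1},{"offset": [5.7,0.75,0.8],"angular": [0,8,0],"claw": 1},{"offset": [5.5,0.75,1.6],"angular": [0,8,0],"claw": 1}]}}

```text
t: 1.1
position: [460.3, 193.0, 166.3]
ee_rot: [[0.061, -0.0, 0.998], [-0.998, 0.0, 0.061], [-0.0, -1.0, -0.0]]
wrist_force: [1.2, 0.5, 0.2]
finger_gap: 1.0
```

Emit:
{"method": "carry_out", "body": {"moves": [{"offset": [5.25,0.75,2.3],"angular": [0,8,0],"claw": 1},{"offset": [4.85,0.75,3.05],"angular": [0,8,0],"claw": 1},{"offset": [0,0,0],"angular": [0,0,0],"claw": 1}]}}

```text
t: 1.48
position: [514.4, 87.0, 151.2]
ee_rot: [[-0.223, 0.001, 0.975], [-0.975, -0.004, -0.223], [0.004, -1.0, 0.001]]
wrist_force: [-0.5, 0.8, 0.0]
finger_gap: 0.999
```

```bash
python3 - <<'E'
from h import *
st();c=cap('wrist','w1.png');print({k:np.round(c[k],3).tolist() for k in ('fx','fy','cx','cy','cam_to_world')})
rows([512,92,26],DOWN(-12.7))
E
```

```text
t 1.48 p [514.4  87.  151.2] F [-0.5  0.8  0. ] gap 0.999 q [-0.46, 0.53, 0.37, 1.89, -0.26, 0.76, -0.17]
[[-0.223, 0.001, 0.975], [-0.975, -0.004, -0.223], [0.004, -1.0, 0.001]]
{'fx': 297.319, 'fy': 297.319, 'cx': 256.539, 'cy': 194.228, 'cam_to_world': [[0.975, -0.216, -0.052, 529.337], [-0.222, -0.947, -0.234, 151.262], [0.002, 0.239, -0.971, 309.097], [0.0, 0.0, 0.0, 1.0]]}
n 3 dist 125.2
1 [-0.04, 4.17, -0.05] [0.0, 0.1, 0.0]
2 [-0.04, 4.17, -0.04] [0.0, 0.1, 0.0]
3 [-0.04, 4.17, -0.05] [0.0, 0.1, 0.0]
end [512.  92.  26.]
```

View pics/w1.png

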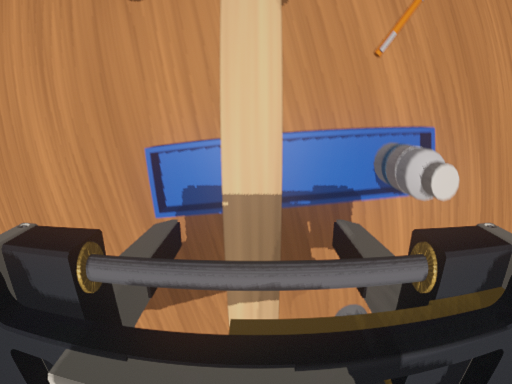

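The wrist view shows the board centred between the fingers (columns 222–281), and tray rim corners near (148,149), (433,128), (438,193) and (155,215).

```bash
cat >> h.py <<'E'
def onzw(c,u,v,z):
    x,y=u-c['cx'],v-c['cy'];r=math.hypot(x,y);t=r/c['fx'];M=np.array(c['cam_to_world'])
    d=M[:3,:3]@np.array([math.sin(t)*x/r,math.sin(t)*y/r,math.cos(t)]);o=M[:3,3];return o+d*(z-o[2])/d[2]
E
python3 - <<'E'
from h import *
c=load('w1.png')
for n,u,v,z in (('tl',147,149,30),('tr',434,128,30),('br',437,195,30),('bl',155,216,30),('Cbase front',380,165,45),('Ccap',440,182,111),('bL',221,100,45),('bR',281,100,45),('bL2',223,195,45),('bR2',281,195,45)):
    print(n,onzw(c,u,v,z).round(1))
E
```

```text
tl [419.8 152.7  30. ]
tr [713.4 112.6  30. ]
br [709.3  38.7  30. ]
bl [407.7  84.9  30. ]
Cbase front [636.1  89.5  45. ]
Ccap [660.7  81.3 111. ]
bL [503.8 178.   45. ]
bR [555.2 166.   45. ]
bL2 [485.1  93.9  45. ]
bR2 [537.  82.  45.]
```

Emit:
{"method": "carry_out", "body": {"moves": [{"offset": [-1.25,4.1,-0.3],"claw": 1},{"offset": [0,4.1,0],"claw": 1},{"offset": [0,4.2,0],"claw": 1},{"offset": [0,0,0],"claw": 1}]}}

```text
$.moves[0]: bad value
```

```bash
python3 - <<'E'
from h import *
st()
E
```

```text
t 1.52 p [513.2  90.7 151.1] F [-0.3  0.9 -1. ] gap 1.001 q [-0.46, 0.53, 0.36, 1.89, -0.26, 0.76, -0.17]
[[-0.217, -0.001, 0.976], [-0.976, -0.001, -0.217], [0.002, -1.0, -0.001]]
```

Emit:
{"method": "carry_out", "body": {"moves": [{"offset": [-0.9,4.1,-0.1],"angular": [0,0,0],"claw": 1},{"offset": [0,4.1,0],"angular": [0,0,0],"claw": 1},{"offset": [0,4.2,0],"angular": [0,0,0],"claw": 1},{"offset": [0,0,0],"angular": [0,0,0],"claw": 1},{"offset": [0,0,0],"angular": [0,0,0],"claw": -1},{"offset": [0,0,0],"angular": [0,0,0],"claw": -1},{"offset": [0,0,0],"angular": [0,0,0],"claw": -1},{"offset": [0,0,0],"angular": [0,0,0],"claw": -1}], "grip_force": 30}}

```text
t: 2.52
position: [514.3, 102.2, 28.4]
ee_rot: [[-0.212, 0.001, 0.977], [-0.977, 0.0, -0.212], [-0.001, -1.0, 0.001]]
wrist_force: [0.2, -0.2, 0.7]
finger_gap: 0.619
```

```bash
python3 - <<'E'
from h import *
st()
E
```

```text
t 2.52 p [514.3 102.2  28.4] F [ 0.2 -0.2  0.7] gap 0.619 q [-0.4, 0.73, 0.25, 1.98, -0.37, 0.48, -0.1]
[[-0.212, 0.001, 0.977], [-0.977, 0.0, -0.212], [-0.001, -1.0, 0.001]]
```

Emit:
{"method": "carry_out", "body": {"moves": [{"offset": [0,-1,0],"angular": [0,0,0],"claw": -1},{"offset": [0,-2,0],"angular": [0,0,0],"claw": -1},{"offset": [0,-4,0],"angular": [0,0,0],"claw": -1},{"offset": [0,-4,0],"angular": [0,0,0],"claw": -1},{"offset": [0,-4,0],"angular": [0,0,0],"claw": -1},{"offset": [0,-3,0],"angular": [0,0,0],"claw": -1}]}}

```text
t: 3.28
position: [513.7, 101.9, 209.7]
ee_rot: [[-0.213, 0.001, 0.977], [-0.977, 0.0, -0.213], [-0.001, -1.0, 0.001]]
wrist_force: [1.0, 0.5, -1.7]
finger_gap: 0.589
```

```bash
cat >> h.py <<'E'
XW=np.array([.056,-.998,0]);YW=np.array([.998,.056,0]);WC=np.array([485.5,-405,0])
def lean(deg,yaw=0):
    a=math.radians(deg);y=math.sin(a)*XW+np.array([0,0,-math.cos(a)]);return np.column_stack([np.cross(y,YW),y,YW])
def lpose(xw,z,deg,lat=0):
    "TCP pose with the board centre at wall x, z, lean deg"
    R=lean(deg);return WC+xw*XW+lat*YW+np.array([0,0,z])+9*R[:,1],R
E
python3 - <<'E'
from h import *
st();q,c=rows(lpose(-250,255,35)[0],lean(35));print();q,c=rows(*lpose(-95,200,70),p=q,r=c)
E
```

```text
t 3.27 p [513.7 101.9 209.7] F [ 1.   0.5 -1.7] gap 0.589 q [-0.52, 0.46, 0.41, 1.82, -0.23, 0.9, -0.22]
[[-0.213, 0.001, 0.977], [-0.977, 0.0, -0.213], [-0.001, -1.0, 0.001]]
n 5 dist 268.5
1 [5.31, -0.76, 0.3] [0.9, -3.0, -7.0]
2 [5.37, -0.11, 0.03] [0.9, -3.0, -7.0]
3 [5.33, 0.55, -0.26] [0.9, -3.0, -7.0]
4 [5.21, 1.19, -0.55] [0.9, -3.0, -7.0]
5 [4.99, 1.8, -0.84] [0.9, -3.0, -7.0]
end [ 471.8 -160.6  247.6]

n 4 dist 166.2
1 [2.5, 3.31, 0.01] [0.0, 0.0, -8.7]
2 [1.98, 3.66, 0.01] [0.0, 0.0, -8.7]
3 [1.4, 3.91, 0.01] [0.0, 0.0, -8.7]
4 [0.79, 4.08, 0.01] [0.0, 0.0, -8.7]
end [ 480.6 -318.6  196.9]
```

Emit:
{"method": "carry_out", "body": {"moves": [{"offset": [5.3,-0.75,0.3],"angular": [0.9,-3,-7],"claw": -1},{"offset": [5.35,-0.1,0],"angular": [0.9,-3,-7],"claw": -1},{"offset": [5.35,0.55,-0.25],"angular": [0.9,-3,-7],"claw": -1},{"offset": [5.2,1.2,-0.55],"angular": [0.9,-3,-7],"claw": -1},{"offset": [5,1.8,-0.85],"angular": [0.9,-3,-7],"claw": -1},{"offset": [0,0,0],"angular": [0,0,0],"claw": -1}]}}

```text
t: 4.03
position: [468.7, -162.4, 245.3]
ee_rot: [[0.044, 0.022, 0.999], [-0.816, -0.577, 0.049], [0.577, -0.817, -0.007]]
wrist_force: [-0.4, -0.1, -2.2]
finger_gap: 0.589
```

```bash
python3 - <<'E'
from h import *
st();q,c=rows(*lpose(-100,210,70),n=6)
E
```

```text
t 4.03 p [ 468.7 -162.4  245.3] F [-0.4 -0.1 -2.2] gap 0.589 q [-0.59, 0.46, 0.73, 2.01, 0.46, 0.76, -0.21]
[[0.044, 0.022, 0.999], [-0.816, -0.577, 0.049], [0.577, -0.817, -0.007]]
n 6 dist 156.5
1 [1.7, 1.98, 0.07] [0.1, 0.0, -5.8]
2 [1.48, 2.14, 0.08] [0.1, 0.0, -5.8]
3 [1.27, 2.28, 0.06] [0.1, 0.0, -5.8]
4 [1.02, 2.4, 0.07] [0.1, 0.0, -5.8]
5 [0.78, 2.49, 0.05] [0.1, 0.0, -5.8]
6 [0.52, 2.55, 0.06] [0.1, 0.0, -5.8]
end [ 480.4 -313.6  206.9]
```

Emit:
{"method": "carry_out", "body": {"moves": [{"offset": [1.7,2,0.1],"angular": [0.1,0,-5.8],"claw": -1},{"offset": [1.5,2.15,0.05],"angular": [0.1,0,-5.8],"claw": -1},{"offset": [1.25,2.3,0.05],"angular": [0.1,0,-5.8],"claw": -1},{"offset": [1,2.4,0.05],"angular": [0.1,0,-5.8],"claw": -1},{"offset": [0.8,2.5,0.05],"angular": [0.1,0,-5.8],"claw": -1},{"offset": [0.5,2.55,0.05],"angular": [0.1,0,-5.8],"claw": -1},{"offset": [0,0,0],"angular": [0,0,0],"claw": -1}]}}

```text
t: 4.9
position: [485.0, -310.8, 200.8]
ee_rot: [[0.033, 0.059, 0.998], [-0.338, -0.939, 0.067], [0.941, -0.339, -0.011]]
wrist_force: [0.2, -0.4, -1.9]
finger_gap: 0.587
```

```bash
python3 - <<'E'
from h import *
st();a=cap('scene','s1.png');b=cap('side','d1.png')
A=cv2.imread('pics/s1.png');B=cv2.imread('pics/d1.png')
cv2.imwrite('pics/j1.png',np.hstack([cv2.resize(A[90:290,20:220],(500,500),interpolation=2),cv2.resize(B[70:350,190:358],(300,500),interpolation=2)]))
rows(*lpose(-75,180,70),n=4)
E
```

```text
t 4.9 p [ 485.  -310.8  200.8] F [ 0.2 -0.4 -1.9] gap 0.587 q [-0.68, 1.18, 1.26, 2.16, 0.92, 0.17, -0.79]
[[0.033, 0.059, 0.998], [-0.338, -0.939, 0.067], [0.941, -0.339, -0.011]]
n 4 dist 40.1
1 [-0.45, 0.89, -0.12] [-0.1, 0.0, -0.0]
2 [-0.45, 0.88, -0.13] [-0.1, 0.0, -0.0]
3 [-0.46, 0.89, -0.12] [-0.1, 0.0, -0.0]
4 [-0.45, 0.88, -0.11] [-0.1, 0.0, -0.0]
end [ 481.8 -338.6  176.9]
```

View pics/j1.png

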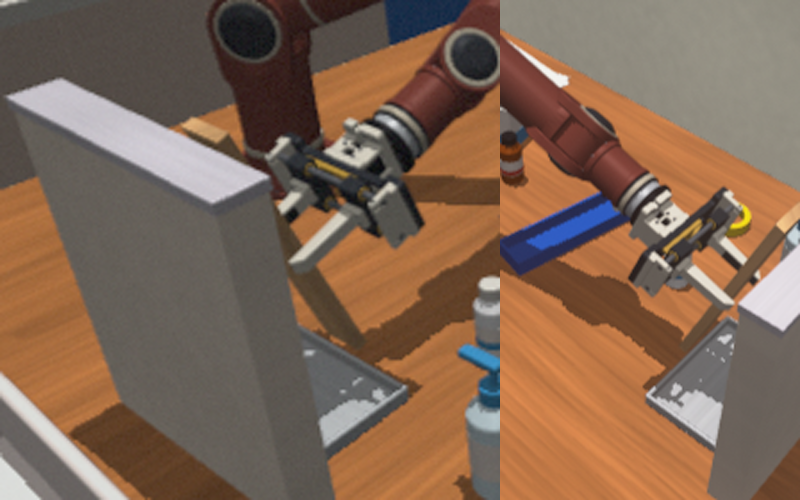

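The picture shows the board gripped and tilted, foot at about (345,345) in the left half, just above the front rim.

Emit:
{"method": "carry_out", "body": {"moves": [{"offset": [0.25,0.65,-0.1],"angular": [0,0,0],"claw": -1},{"offset": [0.25,0.65,-0.1],"angular": [0,0,0],"claw": -1},{"offset": [0.25,0.65,-0.1],"angular": [0,0,0],"claw": -1},{"offset": [0.25,0.65,-0.1],"angular": [0,0,0],"claw": -1},{"offset": [0,0,0],"angular": [0,0,0],"claw": -1}]}}

```text
t: 5.62
position: [481.4, -340.6, 207.3]
ee_rot: [[0.018, 0.059, 0.998], [-0.342, -0.938, 0.062], [0.939, -0.343, 0.003]]
wrist_force: [-0.1, 0.8, -1.3]
finger_gap: 0.589
```

```bash
cat >> h.py <<'E'
def board():
    o=st();R=o['ee_rot'];c=o['position']-9*R[:,1]-WC
    for n,s in (('c',0),('foot',-170),('top',170)):
        e=c+s*R[:,0];print(n,'xw %.1f yw %.1f z %.1f'%(e@XW,e@YW,e[2]))
    print('lean',math.degrees(math.asin(R[2,0])),'sq',math.degrees(math.acos(abs(R[:,2]@YW))))
E
python3 - <<'E'
from h import *
board();a=load('s1.png');print(proj(a,(479,-245,44)))
rows(*lpose(-72,180,70),n=3)
E
```

```text
t 5.62 p [ 481.4 -340.6  207.3] F [-0.1  0.8 -1.3] gap 0.589 q [-0.63, 1.2, 1.31, 2.16, 1.03, 0.09, -0.87]
[[0.018, 0.059, 0.998], [-0.342, -0.938, 0.062], [0.939, -0.343, 0.003]]
c xw -73.0 yw -0.6 z 210.4
foot xw -131.2 yw -0.4 z 50.7
top xw -14.7 yw -0.8 z 370.1
lean 69.95154644065167 sq 1.7197808653467248
(np.float64(158.60382448044902), np.float64(224.46521190524618))
n 3 dist 30.4
1 [-0.94, 0.38, 0.01] [-0.1, -0.0, -0.0]
2 [-0.94, 0.38, 0.02] [-0.1, -0.0, -0.0]
3 [-0.94, 0.38, 0.01] [-0.1, -0.0, -0.0]
end [ 481.9 -341.6  176.9]
```

Emit:
{"method": "carry_out", "body": {"moves": [{"offset": [-0.95,0.35,0],"angular": [0,0,0],"claw": -1},{"offset": [-0.95,0.35,0],"angular": [0,0,0],"claw": -1},{"offset": [-0.95,0.35,0],"angular": [0,0,0],"claw": -1},{"offset": [0,0,0],"angular": [0,0,0],"claw": -1}]}}

```text
t: 6.12
position: [482.0, -339.7, 175.0]
ee_rot: [[0.023, 0.06, 0.998], [-0.342, -0.938, 0.064], [0.94, -0.342, -0.001]]
wrist_force: [-0.5, -0.5, -1.9]
finger_gap: 0.587
```

```bash
python3 - <<'E'
from h import *
board();a=cap('scene','s2.png');b=cap('side','d2.png')
A=cv2.imread('pics/s2.png');B=cv2.imread('pics/d2.png')
cv2.imwrite('pics/j2.png',np.hstack([cv2.resize(A[90:290,100:220],(360,600),interpolation=2),cv2.resize(B[130:330,210:350],(420,600),interpolation=2)]))
E
```

```text
t 6.12 p [ 482.  -339.7  175. ] F [-0.5 -0.5 -1.9] gap 0.587 q [-0.63, 1.29, 1.3, 2.17, 1.03, 0.03, -0.94]
[[0.023, 0.06, 0.998], [-0.342, -0.938, 0.064], [0.94, -0.342, -0.001]]
c xw -73.8 yw 0.1 z 178.1
foot xw -132.0 yw -0.5 z 18.4
top xw -15.7 yw 0.6 z 337.9
lean 69.98533991875517 sq 1.7386020769704422
```

View pics/j2.png

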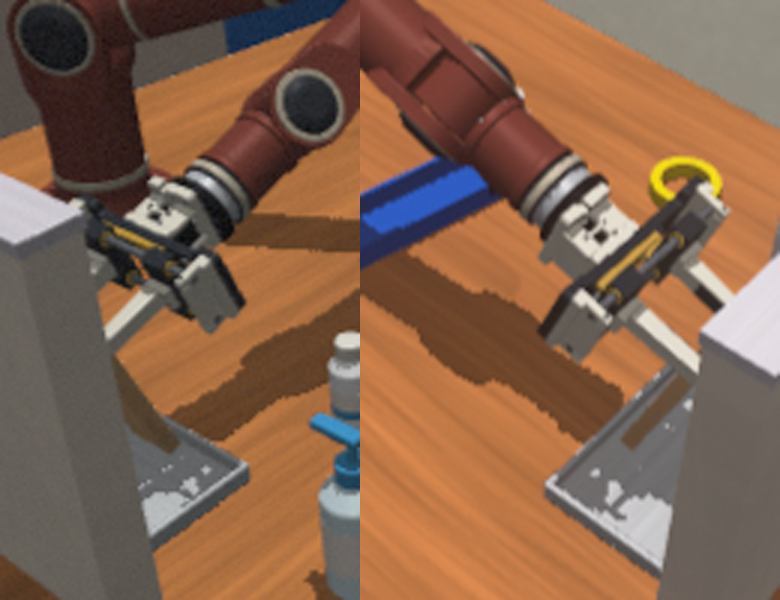

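The picture shows the foot inside the drip tray, just behind the front rim and still a little above the floor (about (165,445) left, (625,445) right).

```bash
python3 - <<'E'
from h import *
rows(*lpose(-73.3,165.5,68),n=4)
E
```

```text
n 4 dist 14.4
1 [-0.34, 0.13, -0.0] [-0.1, 0.0, 0.5]
2 [-0.33, 0.12, -0.0] [-0.1, 0.0, 0.5]
3 [-0.34, 0.14, -0.0] [-0.1, 0.0, 0.5]
4 [-0.33, 0.13, -0.0] [-0.1, 0.0, 0.5]
end [ 481.9 -340.2  162.1]
```

Emit:
{"method": "carry_out", "body": {"moves": [{"offset": [-0.35,0.15,0],"angular": [-0.1,0,0.5],"claw": -1},{"offset": [-0.35,0.1,0],"angular": [-0.1,0,0.5],"claw": -1},{"offset": [-0.3,0.15,0],"angular": [-0.1,0,0.5],"claw": -1},{"offset": [-0.3,0.1,0],"angular": [-0.1,0,0.5],"claw": -1},{"offset": [0,0,0],"angular": [0,0,0],"claw": -1}]}}

```text
t: 6.85
position: [482.0, -340.0, 162.4]
ee_rot: [[0.021, 0.052, 0.998], [-0.375, -0.925, 0.056], [0.927, -0.375, -0.0]]
wrist_force: [0.1, 1.3, -2.2]
finger_gap: 0.587
```

```bash
python3 - <<'E'
from h import *
board()
E
```

```text
t 6.85 p [ 482.  -340.   162.4] F [ 0.1  1.3 -2.2] gap 0.587 q [-0.61, 1.26, 1.26, 2.16, 1.03, 0.05, -0.94]
[[0.021, 0.052, 0.998], [-0.375, -0.925, 0.056], [0.927, -0.375, -0.0]]
c xw -73.4 yw 0.1 z 165.8
foot xw -137.2 yw 0.1 z 8.2
top xw -9.6 yw 0.1 z 323.4
lean 67.95506875730953 sq 1.6805549674174276
```

Emit:
{"method": "carry_out", "body": {"moves": [{"offset": [-0.2,0.1,0],"angular": [0,0,0],"claw": -1},{"offset": [-0.1,0.05,0],"angular": [0,0,0],"claw": -1},{"offset": [0,0,0],"angular": [0,0,0],"claw": -1}]}}

```text
t: 7.22
position: [481.9, -340.5, 161.2]
ee_rot: [[0.02, 0.052, 0.998], [-0.37, -0.927, 0.056], [0.929, -0.371, 0.0]]
wrist_force: [-0.5, 7.6, 3.5]
finger_gap: 0.588
```

```bash
python3 - <<'E'
from h import *
board()
E
```

```text
t 7.22 p [ 481.9 -340.5  161.2] F [-0.5  7.6  3.5] gap 0.588 q [-0.61, 1.27, 1.27, 2.16, 1.03, 0.04, -0.95]
[[0.02, 0.052, 0.998], [-0.37, -0.927, 0.056], [0.929, -0.371, 0.0]]
c xw -73.0 yw 0.1 z 164.6
foot xw -135.9 yw 0.1 z 6.7
top xw -10.0 yw 0.0 z 322.5
lean 68.24033043711057 sq 1.680589445236058
```

Emit:
{"method": "carry_out", "body": {"moves": [{"offset": [-0.1,-0.15,0],"angular": [0,0,0.5],"claw": -1},{"offset": [-0.1,-0.15,0],"angular": [0,0,0.5],"claw": -1},{"offset": [-0.1,-0.1,0],"angular": [0,0,0.5],"claw": -1},{"offset": [0,0,0],"angular": [0,0,0],"claw": -1}]}}

```text
t: 7.72
position: [481.2, -336.2, 159.5]
ee_rot: [[0.021, 0.05, 0.999], [-0.396, -0.917, 0.054], [0.918, -0.397, 0.0]]
wrist_force: [-0.5, -0.8, 4.9]
finger_gap: 0.588
```

```bash
python3 - <<'E'
from h import *
board()
E
```

```text
t 7.72 p [ 481.2 -336.2  159.5] F [-0.5 -0.8  4.9] gap 0.588 q [-0.6, 1.23, 1.24, 2.16, 1.03, 0.06, -0.94]
[[0.021, 0.05, 0.999], [-0.396, -0.917, 0.054], [0.918, -0.397, 0.0]]
c xw -77.1 yw -0.5 z 163.1
foot xw -144.6 yw -0.3 z 7.0
top xw -9.7 yw -0.6 z 319.1
lean 66.62233052222236 sq 1.683034659381816
```

Emit:
{"method": "carry_out", "body": {"moves": [{"offset": [0,0.15,0],"angular": [0,0,0],"claw": -1},{"offset": [0,0.1,0],"angular": [0,0,0],"claw": -1},{"offset": [0,0,0],"angular": [0,0,0],"claw": 0.3},{"offset": [0,0,0],"angular": [0,0,0],"claw": 0.4},{"offset": [0,0,0],"angular": [0,0,0],"claw": 0.5},{"offset": [0,0,0],"angular": [0,0,0],"claw": 0.5}]}}

```text
t: 8.48
position: [481.8, -337.8, 156.4]
ee_rot: [[0.023, 0.051, 0.998], [-0.399, -0.915, 0.056], [0.917, -0.4, -0.001]]
wrist_force: [0.5, -0.1, 1.1]
finger_gap: 0.748
```

```bash
python3 - <<'E'
from h import *
board();b=cap('side','d3.png');a=cap('scene','s3.png')
E
```

```text
t 8.47 p [ 481.8 -337.8  156.4] F [ 0.5 -0.1  1.1] gap 0.748 q [-0.6, 1.24, 1.24, 2.16, 1.04, 0.05, -0.94]
[[0.023, 0.051, 0.998], [-0.399, -0.915, 0.056], [0.917, -0.4, -0.001]]
c xw -75.5 yw 0.1 z 160.0
foot xw -143.5 yw -0.1 z 4.1
top xw -7.6 yw 0.2 z 315.8
lean 66.4340802854075 sq 1.6813181954987364
```

Emit:
{"method": "carry_out", "body": {"moves": [{"offset": [0,-1,0],"angular": [0,0,0],"claw": 0.5},{"offset": [0,-2,0],"angular": [0,0,0],"claw": 0.5},{"offset": [0,-3,0],"angular": [0,0,0],"claw": 0.5},{"offset": [0,-4,0],"angular": [0,0,0],"claw": 0.5},{"offset": [0,-5,0],"angular": [0,0,0],"claw": 0.5},{"offset": [0,-3,0],"angular": [0,0,0],"claw": 0.5}]}}

```text
t: 9.32
position: [472.8, -170.4, 229.4]
ee_rot: [[0.023, 0.054, 0.998], [-0.401, -0.914, 0.059], [0.916, -0.401, 0.001]]
wrist_force: [-0.8, -0.3, -0.6]
finger_gap: 0.749
```

```bash
python3 - <<'E'
from h import *
st();b=cap('side','d4.png');a=cap('scene','s4.png')
A=cv2.imread('pics/s4.png');B=cv2.imread('pics/d4.png')
cv2.imwrite('pics/j4.png',np.hstack([cv2.resize(A[100:300,60:200],(420,600),interpolation=2),cv2.resize(B[120:320,260:386],(378,600),interpolation=2)]))
rows([540,40,240],DOWN(-12))
E
```

```text
t 9.32 p [ 472.8 -170.4  229.4] F [-0.8 -0.3 -0.6] gap 0.749 q [-0.88, 0.88, 0.99, 2.13, 0.82, 0.65, -0.75]
[[0.023, 0.054, 0.998], [-0.401, -0.914, 0.059], [0.916, -0.401, 0.001]]
n 7 dist 220.0
1 [-1.04, -2.74, 1.13] [-1.3, 2.0, 9.4]
2 [-1.51, -2.56, 1.02] [-1.3, 2.0, 9.4]
3 [-1.94, -2.3, 0.9] [-1.3, 2.0, 9.4]
4 [-2.33, -1.97, 0.78] [-1.3, 2.0, 9.4]
5 [-2.64, -1.57, 0.66] [-1.3, 2.0, 9.4]
6 [-2.88, -1.13, 0.53] [-1.3, 2.0, 9.4]
7 [-3.05, -0.66, 0.4] [-1.3, 2.0, 9.4]
end [540.  40. 240.]
```

View pics/j4.png

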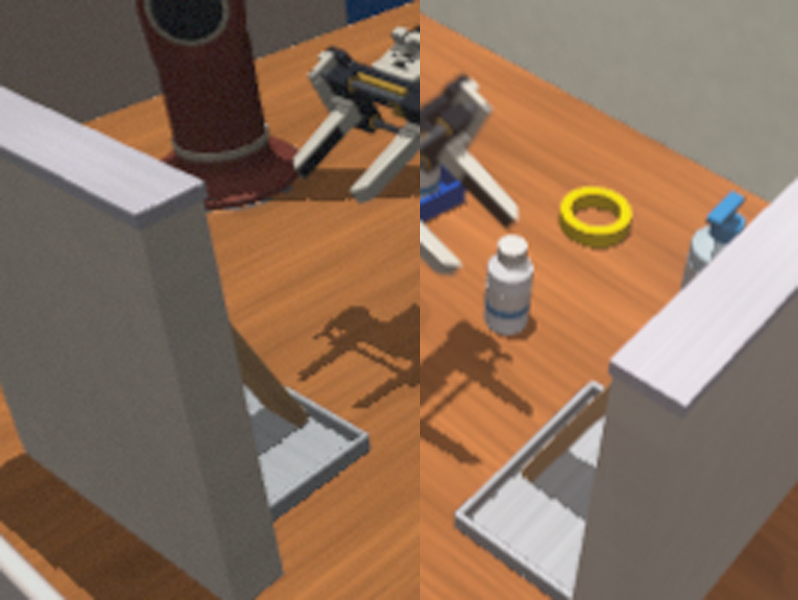

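The picture shows the board leaning on the tiles, foot at the front rim ((300,420) left, (530,475) right); bottle B is undisturbed.

```bash
python3 - <<'E'
from h import *
rows([590,-90,225],DOWN(82))
E
```

```text
n 7 dist 140.6
1 [-0.47, -0.92, 1.72] [6.4, -9.9, 7.9]
2 [-0.27, -0.67, 1.88] [6.4, -9.9, 7.9]
3 [-0.01, -0.43, 1.96] [6.4, -9.9, 7.9]
4 [0.28, -0.23, 1.97] [6.4, -9.9, 7.9]
5 [0.61, -0.08, 1.91] [6.4, -9.9, 7.9]
6 [0.92, 0.03, 1.79] [6.4, -9.9, 7.9]
7 [1.22, 0.07, 1.59] [6.4, -9.9, 7.9]
end [590.  -90.  225.1]
```

```bash
sed -i 's/np.abs(w).max()\/10.4/np.linalg.norm(w)\/10.4/' h.py; python3 - <<'E'
from h import *
rows([590,-90,225],DOWN(82))
E
```

```text
n 10 dist 140.6
1 [-0.33, -0.64, 1.21] [4.5, -6.9, 5.5]
2 [-0.24, -0.52, 1.28] [4.5, -6.9, 5.5]
3 [-0.12, -0.4, 1.34] [4.5, -6.9, 5.5]
4 [0.02, -0.29, 1.38] [4.5, -6.9, 5.5]
5 [0.15, -0.18, 1.38] [4.5, -6.9, 5.5]
6 [0.31, -0.1, 1.37] [4.5, -6.9, 5.5]
7 [0.46, -0.03, 1.33] [4.5, -6.9, 5.5]
8 [0.62, 0.02, 1.26] [4.5, -6.9, 5.5]
9 [0.77, 0.05, 1.18] [4.5, -6.9, 5.5]
10 [0.91, 0.05, 1.07] [4.5, -6.9, 5.5]
end [590. -90. 225.]
```

Emit:
{"method": "carry_out", "body": {"moves": [{"offset": [-0.3,-0.6,1.2],"angular": [4.5,-6.9,5.5],"claw": 1},{"offset": [-0.2,-0.5,1.3],"angular": [4.5,-6.9,5.5],"claw": 1},{"offset": [-0.1,-0.4,1.3],"angular": [4.5,-6.9,5.5],"claw": 1},{"offset": [0,-0.3,1.4],"angular": [4.5,-6.9,5.5],"claw": 1},{"offset": [0.2,-0.2,1.4],"angular": [4.5,-6.9,5.5],"claw": 1},{"offset": [0.3,-0.1,1.4],"angular": [4.5,-6.9,5.5],"claw": 1},{"offset": [0.5,0,1.3],"angular": [4.5,-6.9,5.5],"claw": 1},{"offset": [0.6,0,1.3],"angular": [4.5,-6.9,5.5],"claw": 1}]}}

```text
t: 10.42
position: [562.9, -114.0, 224.9]
ee_rot: [[0.901, 0.147, 0.408], [-0.372, -0.223, 0.901], [0.223, -0.964, -0.147]]
wrist_force: [1.2, 0.1, -0.8]
finger_gap: 1.001
```

Emit:
{"method": "carry_out", "body": {"moves": [{"offset": [0.8,0,1.2],"angular": [4.5,-6.9,5.5],"claw": 1},{"offset": [0.9,0,1.1],"angular": [4.5,-6.9,5.5],"claw": 1},{"offset": [0,0,0],"angular": [0,0,0],"claw": 1}]}}

```text
t: 10.8
position: [588.2, -101.2, 223.9]
ee_rot: [[0.984, 0.012, 0.175], [-0.175, -0.026, 0.984], [0.016, -1.0, -0.023]]
wrist_force: [0.2, 0.4, -0.5]
finger_gap: 0.999
```

```bash
python3 - <<'E'
from h import *
st();c=cap('wrist','w5.png');a=cap('scene','s5.png');b=cap('side','d5.png')
A=cv2.imread('pics/s5.png');B=cv2.imread('pics/d5.png');W=cv2.imread('pics/w5.png')
J=np.zeros((600,800,3),'uint8');J[:300,:400]=cv2.resize(W,(400,300));J[:300,400:]=cv2.resize(A[110:275,150:370],(400,300),interpolation=2);J[300:]=cv2.resize(B[130:235,120:400],(800,300),interpolation=2)
cv2.imwrite('pics/j5.png',J)
E
```

```text
t 10.8 p [ 588.2 -101.2  223.9] F [ 0.2  0.4 -0.5] gap 0.999 q [0.2, 0.53, -0.12, 1.6, 0.1, 1.0, 1.43]
[[0.984, 0.012, 0.175], [-0.175, -0.026, 0.984], [0.016, -1.0, -0.023]]
```

View pics/j5.png

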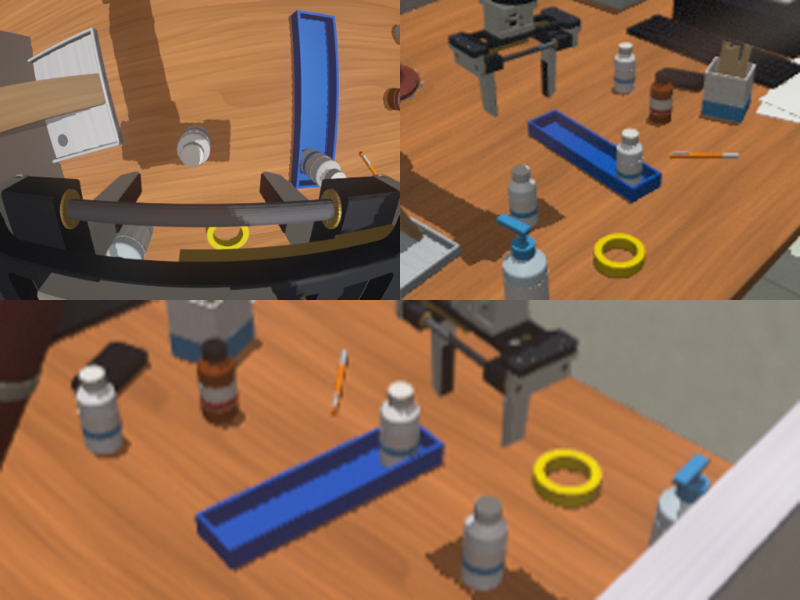

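The combined picture shows the board in the drip tray, B's cap at wrist (193,153), the now-empty tray with C at its far end, and all other objects undisturbed.

```bash
python3 - <<'E'
from h import *
a=load('s5.png');b=load('d5.png');w=load('w5.png')
S=lambda x,y,z:onz(a,150+(x-400)/1.818,110+y/1.818,z)[:2].round(0)
D=lambda x,y,z:onz(b,120+x/2.857,130+(y-300)/2.857,z)[:2].round(0)
W=lambda x,y,z:onzw(w,x*1.28,y*1.28,z)[:2].round(0)
for n,s,d,z in (('A',(625,49),(91,373),106),('B',(521,171),(489,503),106),('C',(629,135),(400,389),111)): print(n,S(*s,z),D(*d,z))
print('B w',W(193,153,106))
print('tray S',S(528,122,30),S(556,112,30),S(661,178,30),S(635,192,30));print('tray D',D(197,518,30),D(233,557,30),D(443,446,30));print('W',W(292,12,30),W(338,17,30),W(292,188,30))
E
```

```text
A [450. 340.] [437. 354.]
B [ 601. -119.] [ 597. -117.]
C [671.  71.] [666.  77.]
B w [ 592. -113.]
tray S [412.  81.] [428. 145.] [724.  98.] [714.  36.]
tray D [415. 144.] [404.  70.] [700.  36.]
W [411.  74.] [419. 161.] [702.  35.]
```

```bash
python3 - <<'E'
from h import *
q,c=rows([596,-116,140],DOWN(82.2));rows([596,-116,44],c,p=q,r=c)
E
```

```text
n 2 dist 87.0
1 [0.56, 4.25, -0.76] [0.7, -1.0, 0.4]
2 [0.59, 4.23, -0.82] [0.7, -1.0, 0.4]
end [ 596. -116.  140.]
n 2 dist 96.0
1 [-0.01, 4.8, -0.0] [0.0, 0.0, 0.0]
2 [-0.0, 4.8, -0.01] [0.0, 0.0, 0.0]
end [ 596. -116.   44.]
```

Emit:
{"method": "carry_out", "body": {"moves": [{"offset": [0.55,4.25,-0.75],"angular": [0.7,-0.7,0.4],"claw": 1},{"offset": [0.6,4.25,-0.8],"angular": [0.7,-0.7,0.4],"claw": 1},{"offset": [0,0,0],"angular": [0,0,0],"claw": 1}]}}

```text
t: 11.32
position: [594.3, -115.6, 137.6]
ee_rot: [[0.989, -0.005, 0.145], [-0.145, 0.002, 0.989], [-0.006, -1.0, 0.001]]
wrist_force: [0.3, 0.1, 0.4]
finger_gap: 0.998
```

```bash
python3 - <<'E'
from h import *
st();rows([596,-116,44],DOWN(82.2))
E
```

```text
t 11.32 p [ 594.3 -115.6  137.6] F [0.3 0.1 0.4] gap 0.998 q [0.24, 0.64, -0.13, 1.66, 0.1, 0.85, 1.49]
[[0.989, -0.005, 0.145], [-0.145, 0.002, 0.989], [-0.006, -1.0, 0.001]]
n 2 dist 93.6
1 [0.11, 4.68, -0.01] [-0.0, -0.3, -0.2]
2 [0.1, 4.68, -0.01] [-0.0, -0.3, -0.2]
end [ 596. -116.   44.]
```

Emit:
{"method": "carry_out", "body": {"moves": [{"offset": [0.1,3.2,0],"angular": [0,-0.3,-0.3],"claw": 1},{"offset": [0.1,3.2,0],"angular": [0,-0.3,0],"claw": 1},{"offset": [0,3,0],"angular": [0,0,0],"claw": 1},{"offset": [0,0,0],"angular": [0,0,0],"claw": 0.3},{"offset": [0,0,0],"angular": [0,0,0],"claw": 0},{"offset": [0,0,0],"angular": [0,0,0],"claw": -0.2},{"offset": [0,0,0],"angular": [0,0,0],"claw": -0.4},{"offset": [0,0,0],"angular": [0,0,0],"claw": -0.6}], "grip_force": 20}}

```text
t: 12.32
position: [600.6, -116.0, 47.2]
ee_rot: [[0.991, 0.009, 0.133], [-0.133, 0.001, 0.991], [0.009, -1.0, 0.002]]
wrist_force: [-0.6, -1.0, 0.2]
finger_gap: 0.513
```

Emit:
{"method": "carry_out", "body": {"moves": [{"offset": [0,0,0],"angular": [0,0,0],"claw": -1},{"offset": [0,0,0],"angular": [0,0,0],"claw": -1},{"offset": [0,-1,0],"angular": [0,0,0],"claw": -1},{"offset": [0,-3,0],"angular": [0,0,0],"claw": -1},{"offset": [0,-4,0],"angular": [0,0,0],"claw": -1},{"offset": [0,0,0],"angular": [0,0,0],"claw": -1}]}}

```text
t: 13.08
position: [602.0, -116.0, 130.0]
ee_rot: [[0.991, 0.015, 0.133], [-0.133, 0.001, 0.991], [0.015, -1.0, 0.003]]
wrist_force: [-0.9, 0.2, -1.8]
finger_gap: 0.492
```

```bash
python3 - <<'E'
from h import *
st();w=cap('wrist','w6.png')
C=np.array([666,76]);u=np.array([.9907,-.136])
for k in (52,105): print(k,C-k*u)
rows([*(C-53*u),123],DOWN(82.2))
E
```

```text
t 13.07 p [ 602. -116.  130.] F [-0.9  0.2 -1.8] gap 0.492 q [0.24, 0.66, -0.13, 1.66, 0.11, 0.82, 1.5]
[[0.991, 0.015, 0.133], [-0.133, 0.001, 0.991], [0.015, -1.0, 0.003]]
52 [614.4836  83.072 ]
105 [561.9765  90.28  ]
n 4 dist 199.5
1 [-0.34, 0.13, 4.97] [-0.0, 0.0, 0.2]
2 [-0.34, 0.14, 4.98] [-0.0, 0.0, 0.2]
3 [-0.33, 0.13, 4.97] [-0.0, 0.0, 0.2]
4 [-0.34, 0.14, 4.98] [-0.0, 0.0, 0.2]
end [613.5  83.2 123. ]
```

Emit:
{"method": "carry_out", "body": {"moves": [{"offset": [-0.6,0,5],"angular": [0,0,0],"claw": -1},{"offset": [-0.7,0,5],"angular": [0,0,0.4],"claw": -1},{"offset": [-0.6,0,5],"angular": [0,0,0.4],"claw": -1},{"offset": [-0.6,0,5],"angular": [0,0,0],"claw": -1},{"offset": [0,0,0],"angular": [0,0,0],"claw": -1}]}}

```text
t: 13.75
position: [599.5, 93.3, 125.3]
ee_rot: [[0.992, -0.009, 0.123], [-0.123, 0.008, 0.992], [-0.01, -1.0, 0.007]]
wrist_force: [-0.3, 0.1, -1.9]
finger_gap: 0.489
```

```bash
python3 - <<'E'
from h import *
st();w=cap('wrist','w7.png');a=cap('scene','s7.png');b=cap('side','d7.png')
A=cv2.imread('pics/s7.png');B=cv2.imread('pics/d7.png');W=cv2.imread('pics/w7.png')
J=np.zeros((600,800,3),'uint8');J[:300,:400]=cv2.resize(W[130:370,120:440],(400,300),interpolation=2);J[:300,400:]=cv2.resize(A[140:230,210:330],(400,300),interpolation=2);J[300:,:400]=cv2.resize(B[130:235,160:300],(400,300),interpolation=2)
cv2.imwrite('pics/j7.png',J)
E
```

```text
t 13.75 p [599.5  93.3 125.3] F [-0.3  0.1 -1.9] gap 0.489 q [-0.11, 0.66, -0.12, 1.66, 0.09, 0.83, 1.18]
[[0.992, -0.009, 0.123], [-0.123, 0.008, 0.992], [-0.01, -1.0, 0.007]]
```

View pics/j7.png

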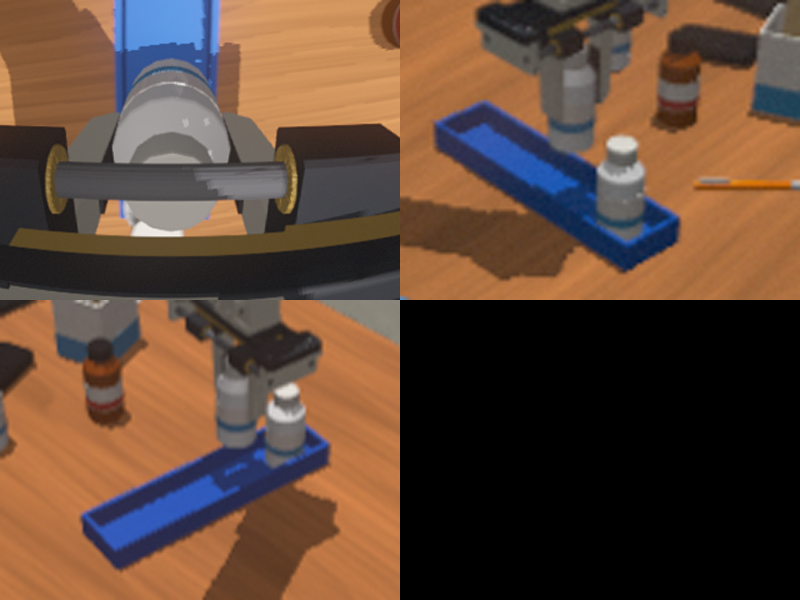

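```bash
python3 - <<'E'
from h import *
a=load('s7.png');b=load('d7.png')
S=lambda x,y,z:onz(a,210+(x-400)/3.333,140+y/3.333,z)
D=lambda x,y,z:onz(b,160+x/2.857,130+(y-300)/2.857,z)
def corr(c,p):
    o=np.array(c['cam_to_world'])[:3,3];d=(p-o)[:2];return (p[:2]+23*d/np.linalg.norm(d)).round(1)
for z in (73,78,83): print(z,corr(a,S(572,151,z)),corr(b,D(237.5,447,z)))
print('C',S(622,143,111)[:2].round(1),D(286,389,111)[:2].round(1))
# vertical planes through axis columns: intersect
def vplane(c,p): o=np.array(c['cam_to_world'])[:2,3];d=p[:2]-o;return np.array([-d[1],d[0]]),np.array([-d[1],d[0]])@o
for nm,s,d in (('held',(572,140),(237.5,430)),('C',(621,190),(285.5,425))):
    n1,k1=vplane(a,S(*s,60));n2,k2=vplane(b,D(*d,60));print(nm,np.linalg.solve([n1,n2],[k1,k2]).round(1))
E
```

```text
73 [588.5 100.9] [602.5  91.1]
78 [593.4  94.9] [598.4  86.9]
83 [598.4  88.9] [594.3  82.6]
C [667.7  78.6] [666.6  76.8]
held [599.3  87.6]
C [668.8  78.1]
```

The picture shows B held upright over the tray, left of C; my ray fits put B about 2–3 mm behind the TCP in x and C at about (667,78).

```bash
python3 - <<'E'
from h import *
q,c=rows([617,86.5,110],DOWN(82.2),n=2);rows([617,86.5,57],c,p=q,r=c,n=3)
E
```

```text
n 2 dist 22.8
1 [0.8, 0.78, 0.23] [-0.0, 0.0, -0.2]
2 [0.79, 0.78, 0.23] [-0.0, 0.0, -0.2]
end [617.   86.5 110. ]
n 3 dist 53.0
1 [0.0, 1.77, 0.0] [0.0, 0.0, 0.0]
2 [0.01, 1.76, 0.0] [0.0, 0.0, 0.0]
3 [0.0, 1.77, 0.0] [0.0, 0.0, 0.0]
end [617.   86.5  57. ]
```

```bash
python3 - <<'E'
from h import *
st();q,c=rows([617,86.5,110],DOWN(82.2),n=2)
E
```

```text
t 13.9 p [600.7  84.1 125.7] F [ 0.9 -0.3 -1.9] gap 0.493 q [-0.1, 0.66, -0.11, 1.66, 0.09, 0.83, 1.18]
[[0.991, -0.008, 0.134], [-0.134, 0.001, 0.991], [-0.008, -1.0, 0.0]]
n 2 dist 22.8
1 [0.8, 0.78, 0.23] [-0.0, 0.0, -0.2]
2 [0.79, 0.78, 0.23] [-0.0, 0.0, -0.2]
end [617.   86.5 110. ]
```

Emit:
{"method": "carry_out", "body": {"moves": [{"offset": [0.85,0.8,0.15],"angular": [0,0,0],"claw": -1},{"offset": [0.85,0.8,0.15],"angular": [0,0,-0.4],"claw": -1},{"offset": [0,0,0],"angular": [0,0,0],"claw": -1},{"offset": [0,1.5,0],"angular": [0,0,0],"claw": -1},{"offset": [0,1.5,0],"angular": [0,0,0],"claw": -1},{"offset": [0,1.5,0],"angular": [0,0,0],"claw": -1},{"offset": [0,0.5,0],"angular": [0,0,0],"claw": -1},{"offset": [0,0,0],"angular": [0,0,0],"claw": -1}]}}

```text
t: 14.9
position: [618.6, 86.5, 60.4]
ee_rot: [[0.991, 0.0, 0.133], [-0.133, 0.002, 0.991], [0.0, -1.0, 0.002]]
wrist_force: [-0.1, 0.5, -1.6]
finger_gap: 0.494
```

```bash
python3 - <<'E'
from h import *
st()
E
```

```text
t 14.9 p [618.6  86.5  60.4] F [-0.1  0.5 -1.6] gap 0.494 q [-0.11, 0.77, -0.1, 1.66, 0.11, 0.72, 1.17]
[[0.991, 0.0, 0.133], [-0.133, 0.002, 0.991], [0.0, -1.0, 0.002]]
```

No contact so far; lower the last ~8 mm in small steps.

Emit:
{"method": "carry_out", "body": {"moves": [{"offset": [0,0.3,0],"angular": [0,0,0],"claw": -1},{"offset": [0,0.3,0],"angular": [0,0,0],"claw": -1},{"offset": [0,0.15,0],"angular": [0,0,0],"claw": -1},{"offset": [0,0,0],"angular": [0,0,0],"claw": -1}]}}

```text
t: 15.4
position: [618.8, 86.5, 53.4]
ee_rot: [[0.991, 0.001, 0.133], [-0.133, 0.002, 0.991], [0.001, -1.0, 0.002]]
wrist_force: [-0.0, -0.7, -1.8]
finger_gap: 0.489
```

Emit:
{"method": "carry_out", "body": {"moves": [{"offset": [0,0.15,0],"angular": [0,0,0],"claw": -1},{"offset": [0,0.1,0],"angular": [0,0,0],"claw": -1},{"offset": [0,0,0],"angular": [0,0,0],"claw": -1}]}}

```text
t: 15.78
position: [619.0, 86.6, 52.2]
ee_rot: [[0.991, 0.002, 0.133], [-0.133, 0.002, 0.991], [0.002, -1.0, 0.003]]
wrist_force: [-1.2, -0.4, 6.3]
finger_gap: 0.497
```

Emit:
{"method": "carry_out", "body": {"moves": [{"offset": [0,-0.1,0],"angular": [0,0,0],"claw": 0.1},{"offset": [0,0,0],"angular": [0,0,0],"claw": 0.3},{"offset": [0,0,0],"angular": [0,0,0],"claw": 0.6},{"offset": [0,0,0],"angular": [0,0,0],"claw": 0.6},{"offset": [0,-3,0],"angular": [0,0,0],"claw": 0.8},{"offset": [0,-4,0],"angular": [0,0,0],"claw": 1},{"offset": [0,-4,0],"angular": [0,0,0],"claw": 1},{"offset": [0,0,0],"angular": [0,0,0],"claw": 1}]}}

```text
t: 16.77
position: [621.1, 86.8, 165.6]
ee_rot: [[0.991, 0.009, 0.133], [-0.133, 0.004, 0.991], [0.009, -1.0, 0.005]]
wrist_force: [0.2, -0.7, 0.4]
finger_gap: 1.0
```

```bash
python3 - <<'E'
from h import *
st();rows([450,300,190],DOWN(82.2))
E
```

```text
t 16.77 p [621.1  86.8 165.6] F [ 0.2 -0.7  0.4] gap 1.0 q [-0.1, 0.64, -0.12, 1.58, 0.09, 0.92, 1.19]
[[0.991, 0.009, 0.133], [-0.133, 0.004, 0.991], [0.009, -1.0, 0.005]]
n 5 dist 274.4
1 [-3.95, -0.5, 3.77] [-0.1, 0.0, 0.1]
2 [-3.96, -0.51, 3.77] [-0.1, 0.0, 0.1]
3 [-3.96, -0.5, 3.78] [-0.1, 0.0, 0.1]
4 [-3.95, -0.5, 3.77] [-0.1, 0.0, 0.1]
5 [-3.96, -0.5, 3.76] [-0.1, 0.0, 0.1]
end [450.  299.9 190. ]
```

```bash
python3 - <<'E'
from h import *
a=load('s5.png');b=load('d5.png')
S=lambda x,y,z:onz(a,150+(x-400)/1.818,110+y/1.818,z)[:2].round(0)
D=lambda x,y,z:onz(b,120+x/2.857,130+(y-300)/2.857,z)[:2].round(0)
print('mouse',D(110,367,12),D(78,385,0),D(147,352,10),D(120,345,20),S(683,78,12),S(658,75,5));print('amber',D(215,347,106),S(661,83,106),'sticks corner',D(172,358,0))
E
```

```text
mouse [526. 461.] [482. 473.] [582. 457.] [559. 482.] [523. 462.] [464. 449.]
amber [573. 294.] [598. 266.] sticks corner [605. 435.]
```

Emit:
{"method": "carry_out", "body": {"moves": [{"offset": [-4,-0.5,3.8],"angular": [0,0,0],"claw": 1},{"offset": [-4,-0.5,3.8],"angular": [0,0,0],"claw": 1},{"offset": [-4,-0.5,3.8],"angular": [0,0,0],"claw": 1},{"offset": [-4,-0.5,3.8],"angular": [-0.4,0,0.4],"claw": 1},{"offset": [-4,-0.5,3.8],"angular": [0,0,0],"claw": 1},{"offset": [0,0,0],"angular": [0,0,0],"claw": 1}]}}

```text
t: 17.52
position: [441.2, 306.3, 186.7]
ee_rot: [[0.992, -0.01, 0.122], [-0.122, -0.001, 0.992], [-0.009, -1.0, -0.003]]
wrist_force: [0.8, -0.6, 0.0]
finger_gap: 1.0
```

```bash
python3 - <<'E'
from h import *
w=cap('wrist','w8.png');a=cap('scene','s8.png');b=cap('side','d8.png');st()
A=cv2.imread('pics/s8.png');B=cv2.imread('pics/d8.png');W=cv2.imread('pics/w8.png')
J=np.zeros((600,800,3),'uint8');J[:300,:400]=cv2.resize(W,(400,300),interpolation=2);J[:300,400:]=cv2.resize(A[130:232,205:341],(400,300),interpolation=2);J[300:]=cv2.resize(B[130:235,120:400],(800,300),interpolation=2)
cv2.imwrite('pics/j8.png',J)
E
```

```text
t 17.68 p [446.1 299.9 186.4] F [ 0.3 -0.7  0.2] gap 1.0 q [-0.55, 0.49, -0.13, 1.79, 0.08, 0.87, 0.73]
[[0.991, -0.007, 0.134], [-0.134, -0.006, 0.991], [-0.006, -1.0, -0.007]]
```

View pics/j8.png

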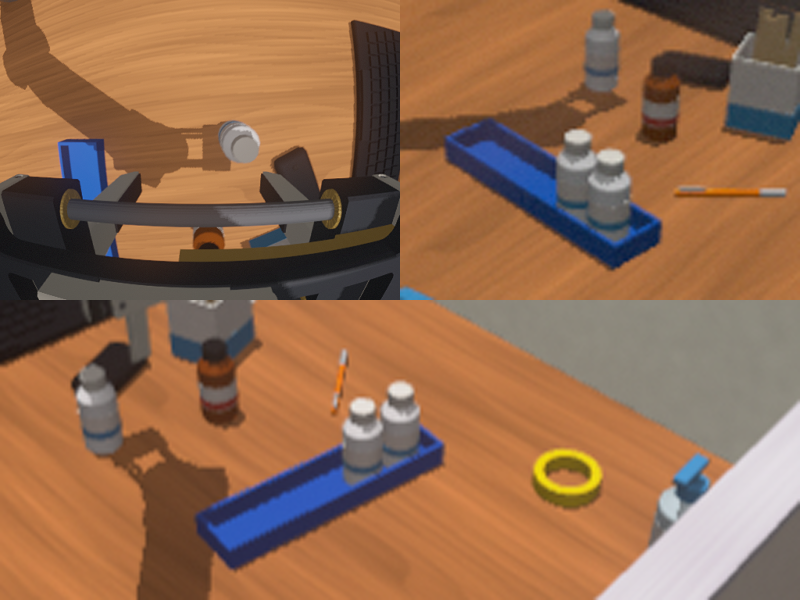

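B now stands upright in the tray close beside C (caps at side-crop (362,404) and (400,388)); A is free-standing at wrist (240,147).

```bash
python3 - <<'E'
from h import *
a=load('s8.png');b=load('d8.png');w=load('w8.png')
S=lambda x,y,z:onz(a,205+(x-400)/2.941,130+y/2.941,z)[:2].round(1)
D=lambda x,y,z:onz(b,120+x/2.857,130+(y-300)/2.857,z)[:2].round(1)
for n,s,d,z in (('A',(603,17),(94,371),106),('B',(577,136),(363,404),111),('C',(611,156),(400,389),111)): print(n,S(*s,z),D(*d,z))
print('A w',onzw(w,240*1.28,148*1.28,106).round(1))
q,c=rows([439,352,135],DOWN(82.2))
E
```

```text
A [444.6 348.7] [441.7 355.2]
B [615.1  86.4] [616.6  87.1]
C [668.5  78.2] [666.3  77.1]
A w [435.3 349.8 106. ]
n 2 dist 73.5
1 [-0.68, 2.56, 2.55] [0.2, 0.0, -0.2]
2 [-0.7, 2.56, 2.54] [0.2, 0.0, -0.2]
end [439. 352. 135.]
```

Emit:
{"method": "carry_out", "body": {"moves": [{"offset": [-0.65,2.5,2.55],"angular": [0.2,0,-0.2],"claw": 1},{"offset": [-0.65,2.5,2.55],"angular": [0.2,0,-0.2],"claw": 1},{"offset": [0,0,0],"angular": [0,0,0],"claw": 1},{"offset": [0,0,0],"angular": [0,0,0],"claw": 1}]}}

```text
t: 18.18
position: [440.9, 351.2, 137.3]
ee_rot: [[0.991, 0.002, 0.136], [-0.136, 0.001, 0.991], [0.002, -1.0, 0.001]]
wrist_force: [-0.1, -1.0, 0.4]
finger_gap: 0.997
```

```bash
python3 - <<'E'
from h import *
st();rows([440,352,46],DOWN(82.2),n=3)
E
```

```text
t 18.18 p [440.9 351.2 137.3] F [-0.1 -1.   0.4] gap 0.997 q [-0.64, 0.59, -0.12, 1.78, 0.09, 0.77, 0.63]
[[0.991, 0.002, 0.136], [-0.136, 0.001, 0.991], [0.002, -1.0, 0.001]]
n 3 dist 91.3
1 [-0.04, 3.04, 0.02] [-0.0, -0.0, 0.0]
2 [-0.04, 3.05, 0.02] [-0.0, -0.0, 0.0]
3 [-0.04, 3.04, 0.01] [-0.0, -0.0, 0.0]
end [440. 352.  46.]
```

Emit:
{"method": "carry_out", "body": {"moves": [{"offset": [0,3.05,0],"angular": [0,0,0],"claw": 1},{"offset": [0,3.05,0],"angular": [0,0,0],"claw": 1},{"offset": [0,3,0],"angular": [0,0,0],"claw": 1},{"offset": [0,0,0],"angular": [0,0,0],"claw": 0.3},{"offset": [0,0,0],"angular": [0,0,0],"claw": 0.1},{"offset": [0,0,0],"angular": [0,0,0],"claw": -0.2},{"offset": [0,0,0],"angular": [0,0,0],"claw": -0.4},{"offset": [0,0,0],"angular": [0,0,0],"claw": -1}]}}

```text
t: 19.18
position: [439.9, 354.0, 46.8]
ee_rot: [[0.991, 0.002, 0.133], [-0.133, 0.003, 0.991], [0.002, -1.0, 0.004]]
wrist_force: [0.1, 0.6, 0.5]
finger_gap: 0.517
```

Emit:
{"method": "carry_out", "body": {"moves": [{"offset": [0,0,0],"angular": [0,0,0],"claw": -1},{"offset": [0,0,0],"angular": [0,0,0],"claw": -1},{"offset": [0,-1,0],"angular": [0,0,0],"claw": -1},{"offset": [0,-4,0],"angular": [0,0,0],"claw": -1},{"offset": [0,-6,0],"angular": [0,0,0],"claw": -1},{"offset": [0,-3,0],"angular": [0,0,0],"claw": -1},{"offset": [0,0,0],"angular": [0,0,0],"claw": -1}]}}

```text
t: 20.05
position: [440.4, 353.9, 188.7]
ee_rot: [[0.991, 0.005, 0.133], [-0.134, 0.005, 0.991], [0.005, -1.0, 0.006]]
wrist_force: [-0.6, -0.2, -2.0]
finger_gap: 0.487
```

```bash
python3 - <<'E'
from h import *
st();rows([550,96,185],DOWN(82.2))
E
```

```text
t 20.05 p [440.4 353.9 188.7] F [-0.6 -0.2 -2. ] gap 0.487 q [-0.63, 0.52, -0.13, 1.73, 0.08, 0.89, 0.64]
[[0.991, 0.005, 0.133], [-0.134, 0.005, 0.991], [0.005, -1.0, 0.006]]
n 5 dist 280.3
1 [2.86, 0.06, -4.82] [-0.1, 0.0, 0.1]
2 [2.86, 0.06, -4.82] [-0.1, 0.0, 0.1]
3 [2.86, 0.06, -4.82] [-0.1, 0.0, 0.1]
4 [2.87, 0.07, -4.82] [-0.1, 0.0, 0.1]
5 [2.86, 0.07, -4.82] [-0.1, 0.0, 0.1]
end [550.  96. 185.]
```

Emit:
{"method": "carry_out", "body": {"moves": [{"offset": [2.9,0,-4.8],"angular": [0,0,0],"claw": -1},{"offset": [2.9,0,-4.8],"angular": [0,0,0],"claw": -1},{"offset": [2.9,0,-4.8],"angular": [-0.3,0,0.3],"claw": -1},{"offset": [2.9,0,-4.8],"angular": [0,0,0],"claw": -1},{"offset": [2.9,0,-4.8],"angular": [0,0,0],"claw": -1},{"offset": [0,0,0],"angular": [0,0,0],"claw": -1},{"offset": [0,0,0],"angular": [0,0,0],"claw": -1}]}}

```text
t: 20.92
position: [549.8, 96.4, 184.3]
ee_rot: [[0.991, -0.008, 0.133], [-0.133, -0.002, 0.991], [-0.008, -1.0, -0.003]]
wrist_force: [-0.2, 0.3, -1.1]
finger_gap: 0.487
```

```bash
python3 - <<'E'
from h import *
st();q,c=rows([561.5,94.3,140],DOWN(82.2),n=2)
E
```

```text
t 20.93 p [549.8  96.4 184.3] F [-0.2  0.3 -1.1] gap 0.487 q [-0.14, 0.52, -0.12, 1.74, 0.08, 0.89, 1.15]
[[0.991, -0.008, 0.133], [-0.133, -0.002, 0.991], [-0.008, -1.0, -0.003]]
n 2 dist 45.9
1 [0.61, 2.21, -0.02] [0.1, 0.1, -0.2]
2 [0.61, 2.21, -0.03] [0.1, 0.1, -0.2]
end [561.5  94.3 140. ]
```

Emit:
{"method": "carry_out", "body": {"moves": [{"offset": [0.6,2.2,0],"angular": [0.1,0,-0.2],"claw": -1},{"offset": [0.6,2.2,0],"angular": [0.1,0,-0.2],"claw": -1},{"offset": [0,2.5,0],"angular": [0,0,0],"claw": -1},{"offset": [0,2.5,0],"angular": [0,0,0],"claw": -1},{"offset": [0,1.5,0],"angular": [0,0,0],"claw": -1},{"offset": [0,1,0],"angular": [0,0,0],"claw": -1},{"offset": [0,0,0],"angular": [0,0,0],"claw": -1}]}}

```text
t: 21.8
position: [562.7, 94.9, 66.5]
ee_rot: [[0.991, 0.002, 0.132], [-0.132, 0.0, 0.991], [0.002, -1.0, 0.001]]
wrist_force: [-0.1, 0.2, -0.3]
finger_gap: 0.487
```

```bash
python3 - <<'E'
from h import *
st()
E
```

```text
t 21.8 p [562.7  94.9  66.5] F [-0.1  0.2 -0.3] gap 0.487 q [-0.14, 0.7, -0.1, 1.82, 0.11, 0.63, 1.13]
[[0.991, 0.002, 0.132], [-0.132, 0.0, 0.991], [0.002, -1.0, 0.001]]
```

Emit:
{"method": "carry_out", "body": {"moves": [{"offset": [0,0.5,0],"angular": [0,0,0],"claw": -1},{"offset": [0,0.5,0],"angular": [0,0,0],"claw": -1},{"offset": [0,0.25,0],"angular": [0,0,0],"claw": -1},{"offset": [0,0,0],"angular": [0,0,0],"claw": -1}]}}

```text
t: 22.3
position: [563.0, 94.4, 54.2]
ee_rot: [[0.991, 0.003, 0.133], [-0.133, 0.0, 0.991], [0.002, -1.0, 0.001]]
wrist_force: [-1.0, -0.1, -1.5]
finger_gap: 0.485
```

Emit:
{"method": "carry_out", "body": {"moves": [{"offset": [0,0.15,0],"angular": [0,0,0],"claw": -1},{"offset": [0,0,0],"angular": [0,0,0],"claw": -1}]}}

```text
t: 22.55
position: [563.2, 94.4, 52.9]
ee_rot: [[0.991, 0.003, 0.133], [-0.133, 0.0, 0.991], [0.003, -1.0, 0.001]]
wrist_force: [-0.3, -0.3, -1.4]
finger_gap: 0.488
```

Emit:
{"method": "carry_out", "body": {"moves": [{"offset": [0,0.15,0],"angular": [0,0,0],"claw": -1},{"offset": [0,0,0],"angular": [0,0,0],"claw": -1}]}}

```text
t: 22.8
position: [563.4, 94.5, 51.7]
ee_rot: [[0.991, 0.003, 0.133], [-0.133, 0.0, 0.991], [0.003, -1.0, 0.001]]
wrist_force: [-0.2, -1.1, 0.9]
finger_gap: 0.492
```

Emit:
{"method": "carry_out", "body": {"moves": [{"offset": [0,0,0],"angular": [0,0,0],"claw": 0.1},{"offset": [0,0,0],"angular": [0,0,0],"claw": 0.3},{"offset": [0,0,0],"angular": [0,0,0],"claw": 0.6},{"offset": [0,0,0],"angular": [0,0,0],"claw": 0.6},{"offset": [0,-3,0],"angular": [0,0,0],"claw": 0.8},{"offset": [0,-4,0],"angular": [0,0,0],"claw": 1},{"offset": [0,-5,0],"angular": [0,0,0],"claw": 1},{"offset": [0,-4,0],"angular": [0,0,0],"claw": 1}]}}

```text
t: 23.8
position: [562.9, 94.5, 213.4]
ee_rot: [[0.991, 0.004, 0.133], [-0.133, 0.001, 0.991], [0.004, -1.0, 0.001]]
wrist_force: [-0.0, 0.2, -0.1]
finger_gap: 0.997
```

Emit:
{"method": "carry_out", "body": {"moves": [{"offset": [-3.5,-1,5],"angular": [0,0,0],"claw": 1},{"offset": [-3.5,-1,5],"angular": [0,0,0],"claw": 1},{"offset": [-3.5,0,5],"angular": [0,0,0],"claw": 1},{"offset": [0,0,5],"angular": [0,0,0],"claw": 1},{"offset": [0,0,5],"angular": [0,0,0],"claw": 1},{"offset": [0,0,0],"angular": [0,0,0],"claw": 1},{"offset": [0,0,0],"angular": [0,0,0],"claw": 1}]}}

```text
t: 24.68
position: [491.9, 355.0, 230.8]
ee_rot: [[0.991, 0.002, 0.134], [-0.134, -0.001, 0.991], [0.003, -1.0, -0.001]]
wrist_force: [-0.1, 0.5, 0.1]
finger_gap: 0.998
```

```bash
python3 - <<'E'
from h import *
st();a=cap('scene','s9.png');b=cap('side','d9.png')
A=cv2.imread('pics/s9.png');B=cv2.imread('pics/d9.png')
J=np.vstack([cv2.resize(A[140:265,130:330],(480,300),interpolation=2),cv2.resize(B[145:305,180:436],(480,300),interpolation=2)])
cv2.imwrite('pics/j9.png',J)
E
```

```text
t 24.68 p [491.9 355.  230.8] F [-0.1  0.5  0.1] gap 0.998 q [-0.57, 0.54, -0.14, 1.55, 0.09, 1.05, 0.69]
[[0.991, 0.002, 0.134], [-0.134, -0.001, 0.991], [0.003, -1.0, -0.001]]
```

View pics/j9.png

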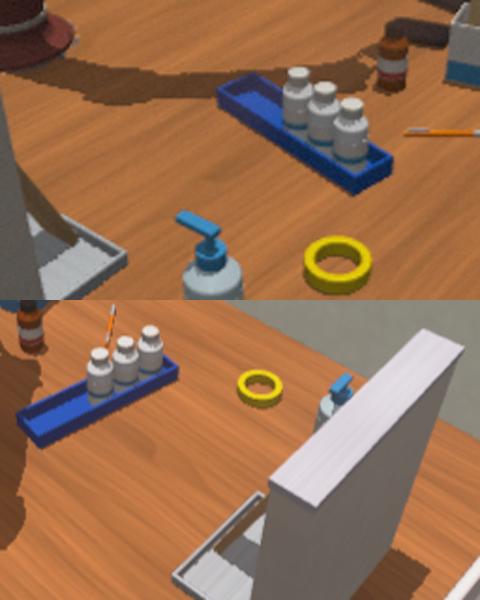

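```bash
python3 - <<'E'
from h import *
a=load('s9.png');b=load('d9.png')
S=lambda x,y,z:onz(a,130+x/2.4,140+y/2.4,z)[:2]
D=lambda x,y,z:onz(b,180+x/1.875,145+(y-300)/1.875,z)[:2]
s=[S(299,72,111),S(324.5,87,111),S(351,103,111)];d=[D(100,352,111),D(125,342,111),D(150,330,111)]
for P in (s,d): print(np.round(P,1).tolist(),np.linalg.norm(P[0]-P[1]).round(1),np.linalg.norm(P[1]-P[2]).round(1))
for n,p in (('foot S',S(74,242,5)),('foot D',D(217,552,5))): q=np.array([*p,0])-WC;print(n,(q@XW).round(1),(q@YW).round(1))
workorder.job_done()
E
```

```text
[[563.3, 94.4], [615.1, 86.4], [666.9, 77.8]] 52.5 52.4
[[563.0, 94.6], [612.1, 84.3], [666.9, 77.6]] 50.2 55.2
foot S -141.6 25.4
foot D -138.8 -24.4
the job is handed in; nothing more can be done
```

I stood the shelf in the drip tray, placed both loose bottles beside C, and handed the job in at about 25 s of the 72 s. No verdict was reported.

- **Shelf:** it leans against the tiles at about 66°, with its foot at the front rim. In the last pictures the two foot corners came out 139–142 mm in front of the tiled face. The foot should therefore be well inside the allowed 129–150 mm. I set it down slowly and square to the wall within about 2°. I inferred the top's contact with the tiles from the arm pose and the wrist force, because the wall hides the top in both views.
- **Bottles:** A, B and C stand in one row in the blue tray. Their centres are 50–55 mm apart (limit 63 mm), so the gaps are about 4–9 mm. Each bottle was lowered until the wrist force showed it touching the tray floor, then released. They look upright in the last pictures.
- **Everything else:** the amber bottle, tape, pen and pump looked undisturbed at the end, as did the mouse and sticks as far as they show. I compared these by eye only. The gripper finished open and clear of everything.

**Disagreements:** the two camera views differed by up to about 5 mm on the final bottle spacing. Early readings of the tray and wall edges differed by 10–30 mm in x, and I settled these with the wrist camera and by averaging. During the lean, two wrist and arm joints came close to their limits (joint 3 at 1.31 of 1.32, joint 6 at 0.03 against a minimum of 0.01) but did not pass them.

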